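# Clear the marker out of the spice rack, put the jar away and shut the tray

## Task

The pull-out tray of the small steel spice cabinet has been left open, because a marker pen was dropped into the one free bed of its sloping wire rack. First lift the marker out and lay it on the worktop right beside the roll of tape; then lay the spice jar that stands on the worktop into the bed that has become free, as the other two jars lie (cap towards you and raised, its foot down against the rear stop, so that it passes under the cabinet's front rail), and push the tray fully shut. Leave the two stored jars in their beds and do not knock over or shift the other things on the worktop.

Things in the scene. Friction and masses are not known exactly. Their poses are not given: they have to be found in the camera images.
- cabinet: low sheet-steel cabinet, 150 mm deep (x), 270 mm wide (y), 118 mm high, open at the front, fixed. Origin: centre of its underside, on the worktop; x points from its front to its back, z up. The rail across the top of its front opening spans x = -75 to -65 mm, underside at z = 99 mm; a jar lying properly passes 4 mm below it.
- tray (a joint): how far the tray is pulled out, m: 0 = fully shut, 0.15 = fully out, along the cabinet's -x axis. It moves stiffly (a few newtons) and stays where it is left. The tray has a floor 12 mm above the worktop, 40 mm high sides, a 52 mm high front panel (inner face 60 mm in front of the middle of a stored jar) and a wire rack with three beds side by side, 77 mm apart.
- pull_front (a point): middle of the tray's pull lip: the foremost point of the tray's front, 48 mm above the worktop; push here along the cabinet's +x to shut the tray. Axes as the cabinet's.
- bed_left (a point): left (+y) bed: where the centre of the foot of a stored jar lies (jar resting on both wires, foot against the rear stop). Moves with the tray; axes as the cabinet's. From here the axis of a stored jar runs up towards the front, along (-0.927, 0, 0.375) in these axes.
- bed_middle (a point): the same point of the middle bed. A bed is two parallel 6 mm wires, 16 mm between centres, that slope at 22 degrees, high at the front (-x) and low at the rear, where both bend up square to the bed as a 24 mm high stop. The wires' centres lie 22 mm below a stored jar's axis; beside them the space is open down to the tray's floor.
- bed_right (a point): the same point of the right (-y) bed.
- marker: the marker pen, 135 mm long, 15 mm thick, lying along the free bed on its two wires. This origin is only a reference beside the pen (for the place of its middle use marker_mid); its z axis is the pen's long axis, its x axis points square away from the wires at the start.
- marker_mid (a point): middle of the marker pen, on its axis (7 mm above whatever it lies on). Axes as marker: z along the pen.
- jar: the spice jar to put away, with a dark screw cap: a round jar 41 mm in diameter and 105 mm high including the cap (the cap, 40 mm in diameter, is the top 20 mm), 0.11 kg, standing upright on the worktop. Origin: centre of its foot; z axis along the jar to its cap.
- jar_cap (a point): centre of the top of the jar's cap, 105 mm from the foot.
- stored_jar_a: a jar of the same shape lying in its bed of the rack; origin at the centre of its foot, z to its cap.
- stored_jar_b: another jar of the same shape lying in its bed; origin at the centre of its foot, z to its cap.
- tape_roll: roll of tape lying flat on the worktop, 102 mm in diameter, 25 mm high; origin: centre of its underside.
- salt_shaker: shaker with a metal-grey top standing on the worktop, 44 mm in diameter, 90 mm high; origin: centre of its foot. To be left alone.
- chilli_shaker: a second shaker of the same shape, to be left alone; origin: centre of its foot.
- tall_bottle: squeeze bottle standing at the back of the worktop, 68 mm in diameter, 200 mm high; to be left alone; origin: centre of its foot.
Mind the look-alikes: they are no part of the job. Leave any orange or turquoise look-alike of the jar alone.

How it is judged:
By the outcome, as a careful person would: the job done as asked, in the order asked, and still so for the second after the job is handed in, with the robot touching nothing.
It also fails if it takes over 58 s, if anything falls off the work surface, if the arm or the gripper's body presses on something with over 40 N, if the wrist force passes 120 N, or if a joint passes its speed limit or range.

## Robot

A 6-joint arm with a two-finger parallel gripper is mounted at the origin on a cart in front of the work surface, level with it; the furniture and walls round the work are solid. World frame = base frame: x ahead of the robot, y to its left, z up, the work surface at z = 0. Lengths are in m, angles in rad, forces in N, time in s.
With the tool pointing down it reaches from about 0.325 to 0.9 m from the base axis. Payload 3.5 kg.
Tool frame: the origin (TCP) lies on the front face of the gripper's body, between the roots of the fingers; the fingertips stand 73 mm ahead of it and the grasp point (between the pads) lies 54 mm ahead of it; z points along the fingers, y is the line along which they close (so a half turn about z gives the same grasp; the last joint's range is limited). The gripper opens to 85 mm and grips with 20 to 120 N. Pads are 22 mm wide; open, the fingers measure 114 mm over their backs; the gripper's body (76 mm by 85 mm) begins 54 mm behind the grasp point. The pads swing forward as they close: fully open they stand 13 mm farther back than shut.
Start: joints at [-1.333, 0.276, -0.026, 1.268, 0, 1.467], TCP at [0.209, -0.589, 0.304] pointing down, gripper open.
Joint ranges: [-3.12, 3.12], [-0.85, 1.88], [-1.08, 1.24], [-1.95, 2.15], [-1.57, 1.53], [-3.14, 3.14]. Speed limits (rad/s): [2.57, 2.57, 3.14, 3.14, 3.14, 3.14].

## Interface

Orientations are given as a unit quaternion [w, x, y, z].
In Python, from plant import bot gives the robot as it stands.
- The arm moves only by the tool carry_out, never from a script. Its argument "increments" is a list of rows, each a list of 6 numbers: the shift along the tool's x, y, z as a fraction of full scale, then the turn, a rotation vector about the tool's x, y, z as a fraction of full scale. A call has 1 to 10 rows; each row is the pose to reach, as a shift and turn from the pose commanded when the call began, along the tool's axes at that moment; what a row does not reach only later rows make up. Full scale, the value 1, is 0.8 m for a shift and pi/2 rad for a turn. A row lasts 1/12 s, in which the tool goes at most 41.7 mm and 7.16 degrees, less where a joint would pass 70% of its speed; a pose out of reach is approached as far as the arm can. A call with a number of a shift or a turn outside -1 to 1 is refused whole. A call with a gripper value outside its range is refused whole. "fingers" is the opening, from -1 (shut) to 1 (fully open), set as the call begins (left out, the last holds). The fingers move at their own pace and stop on an object; "newtons" is the grip in N (left out, the last holds). Time passes only in rows, so rows that repeat a pose let the fingers close. It gives the time, the measured TCP pose, the force, the opening and the grip force at its end, in the units of the state.
- bot.state(): the state, without advancing time (a new reading comes with each control period).
- bot.get_image(name): name is "scene" or "top" or "wrist"; returns the picture (420x560x3 uint8, red, green, blue); there is no depth.
- bot.get_calibration(name): a dict with "vfov" (degrees; the focal length in pixels is half the picture's height over the tangent of half this angle, whatever the lens; pixels are square), "cx", "cy" (the principal point, pixels), "eye" and "rotation" of the camera in the world. Camera axes: x right, y up, looking along -z (the intrinsics and any distortion apply to the point x, -y, -z); pixel columns grow to the right and rows downward; lengths in m; the calibration is good to about 2 mm. A picture is of the moment at which its call begins: read the wrist's pose just before it. get_calibration takes no time and is no camera call; for the wrist camera it gives the pose at the moment of the call.
- bot.finish_job(): hands the job in; it is judged then, once.
Trained networks look in the newest picture that a camera, given by its name, has taken for a name from the list of things; names that differ only in an ending like _2 or _b are one class to them, and where a whole thing is asked for, a point or a joint stands for the part that bears it (a point fixed in the world has none). Each returns a list of dicts, best first, with "p" (0 to 1); they miss things now and then, are a little off and sometimes report something else, mostly with a low value. They report only what shows in the picture. A call takes as long as a camera call. They do not tell look-alikes from the thing itself.
- bot.recognise(camera, thing): "pixel" ([column, row] in pixels, amid what is visible of it).
- bot.mark_of(camera, thing): "pixel" ([column, row] in pixels: a listed point, or the origin of a listed thing).
The state is a dict: "time": time; "joint_positions": joint angles; "joint_vel": joint speeds; "effort": joint torques, N m; "eef_pos": TCP position; "tool_rot": TCP orientation; "ft_force": force on the tool from outside, world axes, zero at the start; "torque": the same for the moment, N m; "opening": opening from 0.0 (shut) to 1.0 (fully open); "finger_force": force on a finger pad.
Only numpy, scipy, OpenCV 4.12 (cv2) and the standard library are available. Lean on these libraries where they do the work, as an engineer would, in place of code of your own. Each camera call takes 0.05 s, during which the arm holds its last target. There are 200 camera calls.

## Working session

There is one attempt and no reset: what is moved stays moved. The work goes in short steps, Python scripts to look and compute and a tool call to move; the robot and the scene stay as the last step left them, time stands still between calls to the robot, and variables do not carry over. Pictures are saved under pics/ and viewed, at most 10 in all, crops included, and the job is handed in when it is done.

Besides the shell and the picture viewer there is one more tool, called after "Request:" as name(argument=value, ...) on one line, values as JSON. carry_out: Moves the arm, as the interface text tells. Its arguments: {"type":"object","properties":{"increments":{"type":"array","items":{"type":"array","items":{"type":"number","minimum":-1,"maximum":1}}},"fingers":{"type":"number"},"newtons":{"type":"number"}},"required":["increments"]}

```bash
mkdir -p pics; ls; cat > h.py <<'E'
import numpy as np, cv2
from scipy.spatial.transform import Rotation as R
from plant import bot
def Rq(q): return R.from_quat([q[1],q[2],q[3],q[0]])
def cam(n):
    c=bot.get_calibration(n); return c
E
python3 - <<'E'
from h import *
ims=[]
for n in("scene","top","wrist"):
    c=bot.get_calibration(n);print(n,c)
    im=bot.get_image(n)[:,:,::-1];cv2.imwrite(f"pics/{n}0.png",im);ims.append(im)
s=bot.state();print({k:np.round(s[k],3).tolist() for k in("time","eef_pos","tool_rot","opening")})
for n in("scene","top"):
  for t in("cabinet","pull_front","bed_left","bed_middle","bed_right","marker_mid","marker","jar","jar_cap","stored_jar_a","tape_roll","salt_shaker","chilli_shaker","tall_bottle"):
    print(n,t,[(np.round(d["pixel"],1).tolist(),round(d["p"],2)) for d in bot.mark_of(n,t)][:5])
E
```

```text
pics
scene {'vfov': 51.09134860449767, 'cx': 280.909305172568, 'cy': 206.53734710084836, 'eye': array([-0.36003001,  0.45701209,  0.83256611]), 'rotation': array([-0.4678661 , -0.23188874,  0.39040307,  0.75823108])}
top {'vfov': 50.12205154097998, 'cx': 284.8927946483787, 'cy': 211.01378438805065, 'eye': array([ 0.37146027, -0.04144345,  1.19677489]), 'rotation': array([-0.70444271, -0.05511312,  0.0476898 ,  0.70600899])}
wrist {'vfov': 67.94596417419268, 'cx': 281.6366452825786, 'cy': 205.28168649137015, 'eye': array([ 0.2789413 , -0.56291765,  0.37205304]), 'rotation': array([ 0.8080059 , -0.12011129,  0.08594134, -0.5703629 ])}
{'time': 0.15, 'eef_pos': [0.209, -0.589, 0.303], 'tool_rot': [-0.001, 0.986, 0.17, -0.0], 'opening': 1.001}
scene cabinet [([335.4, 192.1], 0.62)]
scene pull_front [([386.1, 218.3], 0.9)]
scene bed_left [([338.7, 205.5], 0.7)]
scene bed_middle [([223.7, 263.4], 0.75)]
scene bed_right []
scene marker_mid []
scene marker []
scene jar [([245.4, 274.0], 0.95), ([309.6, 260.6], 0.88), ([267.0, 253.7], 0.87), ([272.6, 222.9], 0.76), ([286.5, 213.4], 0.59)]
sce
[... 576 characters left out ...]
[205.0, 230.3], 0.65)]
top bed_right [([409.6, 206.7], 0.83)]
top marker_mid [([415.6, 233.6], 0.85)]
top marker [([409.8, 208.6], 0.87)]
top jar [([248.8, 239.8], 0.85), ([301.2, 180.7], 0.85), ([218.1, 260.7], 0.76), ([276.7, 193.6], 0.65), ([279.8, 270.5], 0.47)]
top jar_cap [([302.5, 172.1], 0.74), ([282.2, 268.4], 0.69), ([210.0, 259.3], 0.67), ([280.6, 190.4], 0.67), ([157.5, 249.0], 0.63)]
top stored_jar_a [([383.9, 208.7], 0.98), ([350.3, 210.1], 0.69)]
top tape_roll [([202.0, 187.4], 0.6)]
top salt_shaker [([202.5, 229.4], 0.68), ([352.8, 206.0], 0.68)]
top chilli_shaker [([158.9, 251.7], 0.54), ([410.5, 206.5], 0.43)]
top tall_bottle [([174.0, 160.7], 0.94), ([157.9, 249.7], 0.64)]
```

```bash
python3 - <<'E'
import cv2
t=cv2.imread("pics/top0.png");cv2.imwrite("pics/top1.png",cv2.resize(t[120:330,120:460],(800,494),interpolation=cv2.INTER_CUBIC))
t=cv2.imread("pics/scene0.png");cv2.imwrite("pics/scene1.png",cv2.resize(t[120:360,120:470],(800,549),interpolation=cv2.INTER_CUBIC))
E
```

```text
(no output)
```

View pics/top1.png

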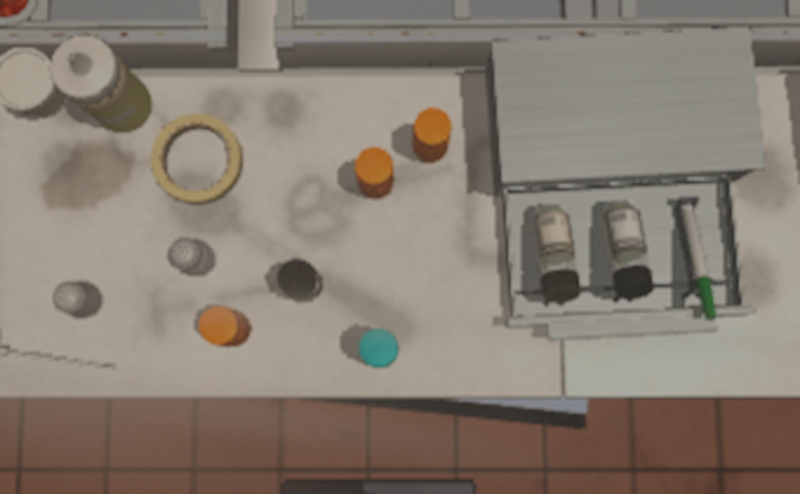

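View pics/scene1.png

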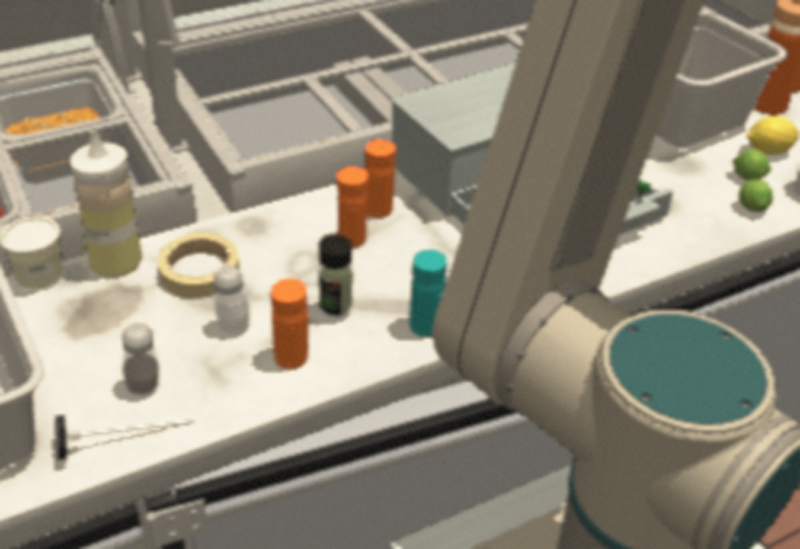

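```bash
cat >> h.py <<'E'
def ray(n,p,c=None):
    c=c or cam(n); f=210/np.tan(np.radians(c["vfov"])/2)
    d=Rq(c["rotation"]).apply([(p[0]-c["cx"])/f,-(p[1]-c["cy"])/f,-1]); return np.array(c["eye"]),d/np.linalg.norm(d)
def atz(n,p,z,c=None):
    e,d=ray(n,p,c); return np.round(e+d*(z-e[2])/d[2],4)
def tri(rs):
    A=sum(np.eye(3)-np.outer(d,d) for e,d in rs); b=sum((np.eye(3)-np.outer(d,d))@e for e,d in rs)
    x=np.linalg.solve(A,b); return np.round(x,4),[round(float(np.linalg.norm(np.cross(x-e,d))),4) for e,d in rs]
def proj(n,X,c=None):
    c=c or cam(n); f=210/np.tan(np.radians(c["vfov"])/2)
    v=Rq(c["rotation"]).inv().apply(np.array(X)-c["eye"]); return np.round([c["cx"]+f*v[0]/-v[2],c["cy"]-f*v[1]/-v[2]],1)
E
python3 - <<'E'
from h import *
print("jar",tri([ray("scene",(267,253.7)),ray("top",(248.8,239.8))]),"cap",tri([ray("scene",(266.6,224.5)),ray("top",(247,237))]))
print("tape",tri([ray("scene",(205,237.7)),ray("top",(202,187.4))]), atz("top",(120+197*.425,120+158*.425),.0125))
for n,p in(("pull",(389.6,261.1)),): print(n,atz("top",p,.048))
for p in((355.4,209.6),(382.1,207.8),(409.6,206.7)): print("bed",atz("top",p,.04))
print("mark",atz("top",(415.6,233.6),.06))
print("cab roof corners",[atz("top",(120+a*.425,120+b*.425),.118) for a,b in((493,42),(750,30),(764,164),(502,180))])
for n,a,b,z in(("salt",190,250,.09),("chil",72,297,.09),("orange",222,325,.1),("teal",379,348,.1),("or2",375,165,.1),("or3",432,127,.1)): print(n,atz("top",(120+a*.425,120+b*.425),z))
c=cam("wrist");s=bot.state();Rt=Rq(s["tool_rot"]);print("cam in tool",Rt.inv().apply(c["eye"]-s["eef_pos"]),(Rt.inv()*Rq(c["rotation"])).as_matrix().round(3), "tool",Rt.as_matrix().round(3))
E
```

```text
jar (array([0.4685, 0.0662, 0.0044]), [0.0011, 0.0011]) cap (array([0.4684, 0.0637, 0.107 ]), [0.0017, 0.0017])
tape (array([0.6123, 0.1964, 0.002 ]), [0.0004, 0.0004]) [0.6106 0.1893 0.0125]
pull [ 0.4106 -0.295   0.048 ]
bed [ 0.5442 -0.2127  0.04  ]
bed [ 0.5487 -0.2822  0.04  ]
bed [ 0.5514 -0.3536  0.04  ]
mark [ 0.4793 -0.3605  0.06  ]
cab roof corners [array([ 0.713 , -0.1414,  0.118 ]), array([ 0.7248, -0.4124,  0.118 ]), array([ 0.5809, -0.4195,  0.118 ]), array([ 0.565 , -0.1483,  0.118 ])]
salt [0.4961 0.1791 0.09  ]
chil [0.4468 0.302  0.09  ]
orange [0.4168 0.1419 0.1   ]
teal [ 0.3929 -0.0206  0.1   ]
or2 [ 0.5847 -0.0164  0.1   ]
or3 [ 0.6256 -0.0769  0.1   ]
cam in tool [ 0.07471597 -0.00080918 -0.06916577] [[ 0.     0.956  0.292]
 [ 1.    -0.    -0.   ]
 [-0.     0.292 -0.956]] tool [[ 0.942  0.334  0.   ]
 [ 0.334 -0.942 -0.   ]
 [ 0.     0.    -1.   ]]
```

The target jar is the one with the dark cap, at top pixel (247,239) and scene pixel (267,240). The look-alikes are orange at top (214,258), (279,191) and (303,176), and turquoise at (281,268). The bodies confirm it: clear glass on the target, solid colour on the others. The marker lies in the right bed, around top (415,233). I'm moving to a close view over the rack.

Request:
carry_out(increments=[[0.45,-0.18,0,0,0,-0.8],[0.45,-0.18,0,0,0,-0.8],[0.45,-0.18,0,0,0,-0.8],[0.45,-0.18,0,0,0,-0.8],[0.45,-0.18,0,0,0,-0.8],[0.45,-0.18,0,0,0,-0.8],[0.45,-0.18,0,0,0,-0.8],[0.45,-0.18,0,0,0,-0.8],[0.45,-0.18,0,0,0,-0.8],[0.45,-0.18,0,0,0,-0.8]], fingers=0, newtons=30)

```text
time: 2.38
eef_pos: [0.5034, -0.3293, 0.3041]
tool_rot: [0.0, 0.696, 0.718, 0.001]
ft_force: [-1.2, -0.3, -0.3]
opening: 0.501
finger_force: 0.0
```

Request:
carry_out(increments=[[0,0,0,0,0,-0.8],[0,0,0,0,0,-0.8],[0,0,0,0,0,-0.8],[0,0,0,0,0,-0.8],[0,0,0,0,0,-0.8],[0,0,0,0,0,-0.8],[0,0,0,0,0,-0.8],[0,0,0,0,0,-0.8],[0,0,0,0,0,-0.8],[0,0,0,0,0,-0.8]])

```text
time: 3.22
eef_pos: [0.5, -0.333, 0.304]
tool_rot: [0.0, 0.147, 0.989, -0.0]
ft_force: [-0.4, -0.1, 0.2]
opening: 0.499
finger_force: 0.0
```

```bash
cat >> h.py <<'E'
def look(n,tag,things):
    import pickle
    c=cam(n);im=bot.get_image(n);cv2.imwrite(f"pics/{tag}.png",im[:,:,::-1])
    out={"cal":c}
    for t in things:
        out[t]=[(np.round(d["pixel"],1).tolist(),round(d["p"],2)) for d in bot.mark_of(n,t)][:4];print(tag,t,out[t])
    pickle.dump(out,open(f"pics/{tag}.pkl","wb"))
E
python3 - <<'E'
from h import *
look("wrist","w1",["bed_left","bed_middle","bed_right","marker_mid","stored_jar_a","pull_front"])
E
```

```text
w1 bed_left [([401.5, 186.7], 0.69)]
w1 bed_middle [([334.5, 211.7], 0.93)]
w1 bed_right [([271.5, 231.3], 0.67)]
w1 marker_mid [([249.1, 182.3], 0.88)]
w1 stored_jar_a [([399.5, 188.4], 0.97), ([335.7, 210.0], 0.66)]
w1 pull_front [([294.6, 85.1], 0.7)]
```

Request:
carry_out(increments=[[0.05,0.1,0,0,0,-0.22],[0.05,0.1,0,0,0,-0.22],[0.05,0.1,0,0,0,-0.22],[0.05,0.1,0,0,0,-0.22],[0.05,0.1,0,0,0,-0.22]])

```text
time: 3.98
eef_pos: [0.4858, -0.2447, 0.3042]
tool_rot: [0.0, -0.021, 1.0, -0.001]
ft_force: [0.1, -0.0, 0.2]
opening: 0.503
finger_force: 0.0
```

```bash
python3 - <<'E'
from h import *
look("wrist","w2",["bed_left","bed_middle","bed_right","marker_mid","stored_jar_a","pull_front"])
a=cv2.imread("pics/w1.png");b=cv2.imread("pics/w2.png")
cv2.imwrite("pics/w12.png",cv2.resize(np.vstack([a,b]),(400*1,600)) if 0 else cv2.resize(b,(800,600)))
E
```

```text
w2 bed_left [([312.5, 234.4], 0.55)]
w2 bed_middle [([246.6, 231.1], 0.69), ([539.0, 167.8], 0.31)]
w2 bed_right [([175.8, 233.7], 0.81)]
w2 marker_mid [([166.9, 179.3], 0.85)]
w2 stored_jar_a [([247.8, 234.4], 0.98), ([312.0, 237.4], 0.83)]
w2 pull_front [([235.9, 106.5], 0.7)]
```

View pics/w12.png

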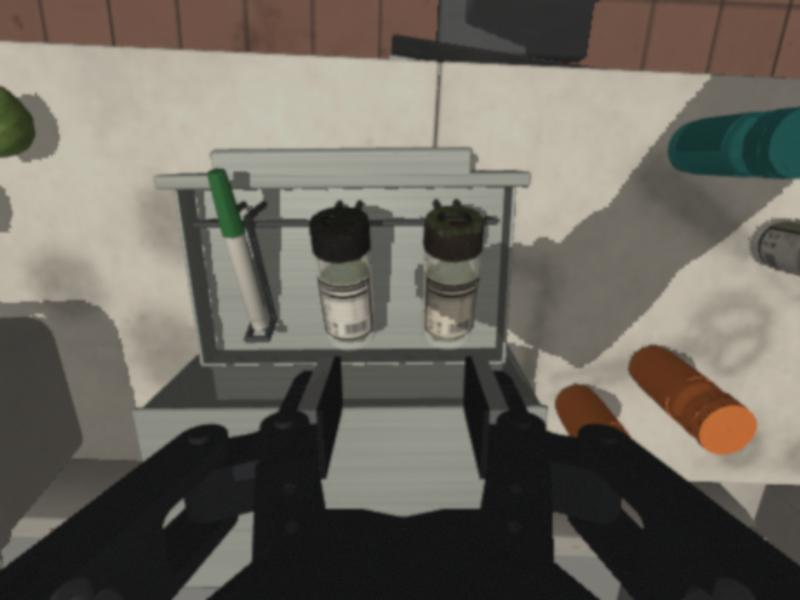

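```bash
python3 - <<'E'
from h import *
import pickle
W={k:pickle.load(open(f"pics/{k}.pkl","rb")) for k in("w1","w2")}
T={"bed_left":(355.4,209.6),"bed_middle":(382.1,207.8),"bed_right":(409.6,206.7),"marker_mid":(415.6,233.6),"pull_front":(389.6,261.1)}
for t in T:
    r=[ray("wrist",W[k][t][0][0],W[k]["cal"]) for k in W]
    print(t,*tri(r),*tri(r+[ray("top",T[t])]))
g=[]
for k,n in(("w1","wrist"),("w2","wrist"),("top0","top")):
    im=cv2.imread(f"pics/{k}.png").astype(int);B,G,Rr=im[...,0],im[...,1],im[...,2]
    m=((G>Rr*1.4)&(G>B*1.4)&(G>40)).astype(np.uint8)
    nn,l,st,ce=cv2.connectedComponentsWithStats(m)
    ex=(415,243) if n=="top" else np.array(W[k]["marker_mid"][0][0])-[12,30]
    i=min((i for i in range(1,nn) if st[i,4]>15),key=lambda i:np.linalg.norm(ce[i]-ex));ys,xs=np.where(l==i)
    P=np.c_[xs,ys].astype(float);u=np.linalg.svd(P-P.mean(0))[2][0] if 0 else np.linalg.eigh(np.cov(P.T))[1][:,1]
    if u[1]>0:u=-u
    s=(P-P.mean(0))@u;print(k,st[i],ce[i].round(1),(P.mean(0)+u*s.max()).round(1),(P.mean(0)+u*s.min()).round(1))
    g.append((ray(n,ce[i],W[k]["cal"] if k in W else None),ray(n,P.mean(0)+u*s.min(),W[k]["cal"] if k in W else None)))
print("green c",tri([x[0] for x in g]),"green rear end",tri([x[1] for x in g]))
E
```

```text
bed_left [ 0.547  -0.206   0.0355] [0.0016, 0.0016] [ 0.5418 -0.2098  0.0507] [0.002, 0.0026, 0.0015]
bed_middle [ 0.5573 -0.284   0.0168] [0.0017, 0.0017] [ 0.551  -0.2839  0.0317] [0.0027, 0.0018, 0.001]
bed_right [ 0.5469 -0.3582  0.0546] [0.0003, 0.0003] [ 0.5506 -0.3578  0.0449] [0.0018, 0.0036, 0.0054]
marker_mid [ 0.4873 -0.3647  0.0522] [0.0011, 0.0011] [ 0.4817 -0.359   0.0708] [0.0039, 0.0009, 0.0037]
pull_front [ 0.4102 -0.2921  0.0538] [0.0002, 0.0002] [ 0.4103 -0.2922  0.0581] [0.0003, 0.0007, 0.0006]
w1 [218 123  31  46 615] [232.7 146.3] [221.5 123.8] [242.9 166.6]
w2 [146 119  24  47 634] [157.3 142.9] [150.1 118.7] [163.9 165. ]
top0 [416 238   8  17  75] [419.9 245.4] [418.  237.8] [422.  254.2]
green c (array([ 0.4475, -0.3661,  0.0692]), [0.0009, 0.0008, 0.0017]) green rear end (array([ 0.4415, -0.3357,  0.1747]), [0.0154, 0.0154, 0.0206])
```

```bash
python3 - <<'E'
from h import *
import pickle
c={k:pickle.load(open(f"pics/{k}.pkl","rb"))["cal"] for k in("w1","w2")}
print(tri([ray("wrist",(242.9,166.6),c["w1"]),ray("wrist",(163.9,165),c["w2"]),ray("top",(418,237.8))]))
print(tri([ray("wrist",(221.5,123.8),c["w1"]),ray("wrist",(150.1,118.7),c["w2"]),ray("top",(422,254.2))]))
ps=[]
for k in("w1","w2"):
    im=cv2.imread(f"pics/{k}.png");x,y=(225,120) if k=="w1" else (140,110)
    ps.append(cv2.resize(im[y:y+130,x-20:x+80],(400,520),interpolation=cv2.INTER_CUBIC))
cv2.imwrite("pics/pen.png",np.hstack(ps))
# expected pose of free bed
yaw=np.radians(3);cx=np.array([np.cos(yaw),np.sin(yaw),0]);
for F in([.551,-.360,.037],):
  for s in(0,135): 
    n=.375*cx+[0,0,.927];a=-.927*cx+[0,0,.375]
    X=np.array(F)-.0152*n+a*s/1000;print(X.round(4),[proj("wrist",X,c[k]) for k in c],proj("top",X))
E
```

```text
(array([ 0.4688, -0.3637,  0.0638]), [0.0005, 0.0009, 0.0014])
(array([ 0.4248, -0.3667,  0.0811]), [0.0007, 0.0012, 0.0019])
[ 0.5453 -0.3603  0.0229] [array([270.1, 220.5]), array([182.6, 222.5])] [410.5 210. ]
[ 0.4203 -0.3668  0.0735] [array([221. , 119.4]), array([152. , 114.3])] [420.7 256.7]
```

View pics/pen.png

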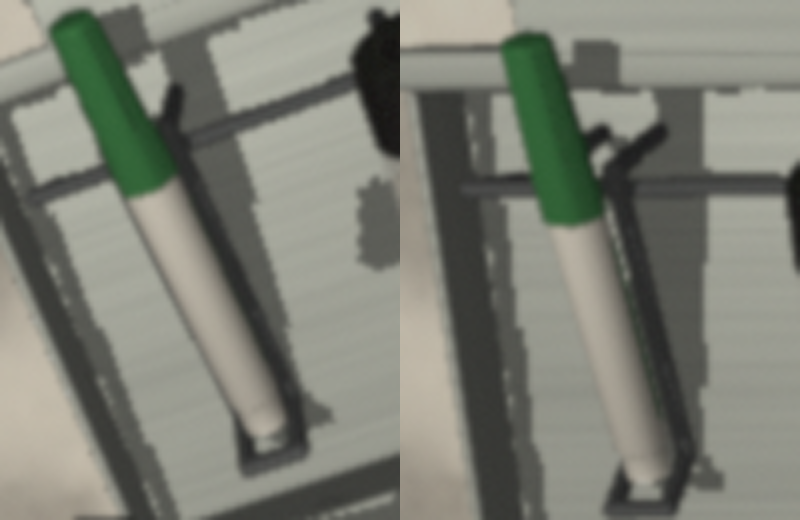

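Pen measured: green tip at w2 (150,119), white end at w2 (182,229), axis in the groove of the right bed, slope 22°, yaw about 3–4°. That matches the bed geometry. Next I'll compute the approach.

```bash
cat >> h.py <<'E'
def frame(zaxis,xaxis):
    z=np.array(zaxis,float);z/=np.linalg.norm(z);x=np.array(xaxis,float);x-=z*(x@z);x/=np.linalg.norm(x)
    return R.from_matrix(np.c_[x,np.cross(z,x),z])
def tilt(az,t):
    """tool x azimuth az(deg), tool z tilted t(deg) from down towards tool x's heading"""
    a=np.radians(az);t=np.radians(t);h=np.array([np.cos(a),np.sin(a),0]);return frame(h*np.sin(t)-[0,0,np.cos(t)],h*np.cos(t)+[0,0,np.sin(t)])
def go(pos,rot,frm=None):
    """increments from pose frm (or current) to pos,rot"""
    if frm is None: s=bot.state();frm=(np.array(s["eef_pos"]),Rq(s["tool_rot"]))
    p,r=frm;v=np.r_[r.inv().apply(np.array(pos)-p)/.8,(r.inv()*rot).as_rotvec()/(np.pi/2)]
    print("inc",v.round(4).tolist(),"mm",round(1000*np.linalg.norm(np.array(pos)-p)),"deg",round(np.degrees((r.inv()*rot).magnitude())))
    return np.array(pos),rot
E
python3 - <<'E'
from h import *
Rt=tilt(183,22);z=Rt.as_matrix()[:,2];g=np.array([.480,-.3645,.052]);print(Rt.as_matrix().round(3))
q=go(g-z*.150,Rt);q=go(g-z*.070,Rt,q)
E
```

```text
[[-0.926 -0.052 -0.374]
 [-0.049  0.999 -0.02 ]
 [ 0.375  0.    -0.927]]
inc [-0.0567, -0.1475, 0.1409, 0.0011, 0.2444, -0.0058] mm 169 deg 22
inc [0.0, -0.0, 0.1, 0.0, 0.0, 0.0] mm 80 deg 0
```

Request:
carry_out(increments=[[-0.057,-0.1475,0.141,0,0.2444,-0.006],[-0.057,-0.1475,0.141,0,0.2444,-0.006],[-0.057,-0.1475,0.141,0,0.2444,-0.006],[-0.057,-0.1475,0.141,0,0.2444,-0.006],[-0.057,-0.1475,0.141,0,0.2444,-0.006],[-0.057,-0.1475,0.141,0,0.2444,-0.006],[-0.057,-0.1475,0.141,0,0.2444,-0.006]], fingers=-0.1)

```text
time: 4.92
eef_pos: [0.536, -0.3607, 0.1909]
tool_rot: [-0.191, -0.026, 0.981, -0.004]
ft_force: [-0.4, 0.1, 0.0]
opening: 0.452
finger_force: 0.0
```

```bash
python3 - <<'E'
from h import *
look("wrist","w3",["marker_mid","bed_right"])
Rt=tilt(183,22);z=Rt.as_matrix()[:,2];g=np.array([.480,-.3645,.052])
print("expect",proj("wrist",g),proj("wrist",[.4248,-.3667,.0811]),proj("wrist",[.4688,-.3637,.0638]))
im=cv2.imread("pics/w3.png");cv2.imwrite("pics/w3b.png",cv2.resize(im,(800,600)))
q=go(g-z*.070,Rt)
E
```

```text
w3 marker_mid [([278.2, 227.2], 0.83)]
w3 bed_right [([278.9, 313.0], 0.69), ([280.8, 314.0], 0.24)]
expect [279.1 213.6] [280.  129.2] [281.  197.2]
inc [-0.0004, -0.0015, 0.1036, -0.0007, 0.002, 0.001] mm 83 deg 0
```

View pics/w3b.png

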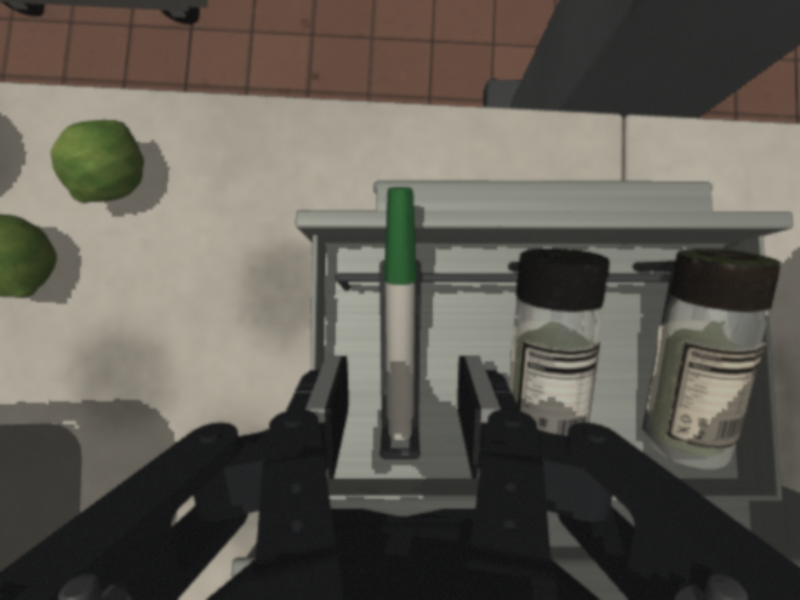

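The pen is centred between the fingers (column 280) and aligned, green tip at (280,131). I'll descend and grip.

Request:
carry_out(increments=[[0,0,0.05,0,0,0],[0,0,0.08,0,0,0],[0,0,0.1,0,0,0],[0,0,0.103,0,0,0],[0,0,0.103,0,0,0],[0,0,0.103,0,0,0],[0,0,0.103,0,0,0]])

```text
time: 5.65
eef_pos: [0.5071, -0.3628, 0.1172]
tool_rot: [-0.189, -0.027, 0.982, -0.006]
ft_force: [0.2, 0.1, -0.6]
opening: 0.452
finger_force: 0.0
```

Request:
carry_out(increments=[[0,0,0,0,0,0],[0,0,0,0,0,0],[0,0,0,0,0,0],[0,0,0,0,0,0],[0,0,0,0,0,0],[0,0,0,0,0,0]], fingers=-1, newtons=30)

```text
time: 6.15
eef_pos: [0.5066, -0.3626, 0.1161]
tool_rot: [-0.19, -0.027, 0.981, -0.005]
ft_force: [1.5, 0.2, 4.9]
opening: 0.17
finger_force: 31.8
```

Request:
carry_out(increments=[[0,0,-0.03,0,0,0],[0,0,-0.06,0,0,0],[0,0,-0.1,0,0,0],[0,0,-0.14,0,0,0],[0,0,-0.17,0,0,0],[0,0,-0.17,0,0,0]])

```text
time: 6.65
eef_pos: [0.5596, -0.3608, 0.2459]
tool_rot: [-0.187, -0.027, 0.982, -0.007]
ft_force: [0.9, -1.1, 0.9]
opening: 0.164
finger_force: 29.5
```

```bash
python3 - <<'E'
from h import *
s=bot.state();print(s["eef_pos"],s["opening"],s["finger_force"],s["joint_positions"])
Rt=tilt(180,0)
q=go([.578,.115,.18],Rt);q=go([.578,.115,.079],Rt,q)
print("tape",[(d["pixel"],d["p"]) for d in bot.mark_of("top","tape_roll")] if bot.get_image("top") is not None else 0)
E
```

```text
[ 0.55957696 -0.3607654   0.24589034] 0.16445210637331542 29.54565078020096 [-0.59547192  0.56145867  0.22750759  1.53961206 -0.22750844 -0.61487816]
inc [-0.0812, 0.5929, 0.054, -0.009, -0.2396, 0.0341] mm 481 deg 22
inc [0.0, 0.0, 0.1262, 0.0, 0.0, 0.0] mm 101 deg 0
tape [([202.9, 188.1], 0.8)]
```

Request:
carry_out(increments=[[-0.053,0.593,-0.0155,-0.009,-0.24,0.034],[-0.053,0.593,-0.0155,-0.009,-0.24,0.034],[-0.053,0.593,-0.0155,-0.009,-0.24,0.034],[-0.053,0.593,-0.0155,-0.009,-0.24,0.034],[-0.053,0.593,-0.0155,-0.009,-0.24,0.034],[-0.053,0.593,-0.0155,-0.009,-0.24,0.034],[-0.053,0.593,-0.0155,-0.009,-0.24,0.034],[-0.053,0.593,-0.0155,-0.009,-0.24,0.034],[-0.053,0.593,-0.0155,-0.009,-0.24,0.034],[-0.053,0.593,-0.0155,-0.009,-0.24,0.034]])

```text
time: 7.58
eef_pos: [0.5703, 0.0584, 0.2355]
tool_rot: [-0.005, 0.001, 1.0, 0.003]
ft_force: [1.1, 0.2, -0.1]
opening: 0.164
finger_force: 30.8
```

Request:
carry_out(increments=[[-0.0,0,0,0,0,0],[0,0,0,0,0,0],[0,0,0,0,0,0],[0,0,0,0,0,0]])

```text
time: 7.92
eef_pos: [0.5718, 0.0555, 0.2366]
tool_rot: [-0.004, 0.001, 1.0, 0.002]
ft_force: [-0.3, -0.1, -1.4]
opening: 0.163
finger_force: 30.8
```

```bash
python3 - <<'E'
from h import *
look("wrist","w4",["tape_roll","marker_mid","salt_shaker"])
q=go([.578,.115,.12],tilt(180,0))
s=bot.state();p=s["eef_pos"]
print("tape",atz("wrist",bot.mark_of("wrist","tape_roll")[0]["pixel"],0))
im=cv2.imread("pics/w4.png");cv2.imwrite("pics/w4b.png",cv2.resize(im,(700,525)))
E
```

```text
w4 tape_roll []
w4 marker_mid [([283.3, 264.2], 0.73)]
w4 salt_shaker [([419.7, 110.8], 0.57)]
inc [-0.0078, 0.0738, 0.1472, 0.0033, -0.0046, -0.0019] mm 132 deg 1Traceback (most recent call last):
  File "<stdin>", line 5, in <module>
IndexError: list index out of range
```

Request:
carry_out(increments=[[-0.008,0.075,0.03,0,0,0],[-0.008,0.075,0.08,0,0,0],[-0.008,0.075,0.13,0,0,0],[-0.008,0.075,0.17,0,0,0],[-0.008,0.075,0.185,0,0,0],[-0.008,0.075,0.188,0,0,0],[-0.008,0.075,0.188,0,0,0],[-0.008,0.075,0.188,0,0,0]])

```text
time: 8.83
eef_pos: [0.5797, 0.1171, 0.0897]
tool_rot: [-0.002, 0.001, 1.0, 0.003]
ft_force: [0.1, -0.4, -0.5]
opening: 0.164
finger_force: 32.4
```

```bash
python3 - <<'E'
from h import *
s=bot.state();print(s["eef_pos"],s["ft_force"])
look("scene","s5",["tape_roll","jar"])
look("wrist","w5",["tape_roll"])
a=cv2.imread("pics/s5.png")[150:300,160:360];b=cv2.imread("pics/w5.png")
cv2.imwrite("pics/p5.png",np.hstack([cv2.resize(a,(400,300),interpolation=cv2.INTER_CUBIC),cv2.resize(b,(400,300))]))
E
```

```text
[0.57969371 0.11708946 0.08965124] [ 0.10384116 -0.44778813 -0.53085481]
s5 tape_roll [([206.3, 238.3], 0.89), ([171.6, 234.3], 0.73), ([354.2, 199.2], 0.46)]
s5 jar [([245.0, 274.9], 0.85), ([274.0, 222.8], 0.72), ([266.3, 256.7], 0.58), ([370.8, 191.9], 0.36)]
w5 tape_roll []
```

View pics/p5.png

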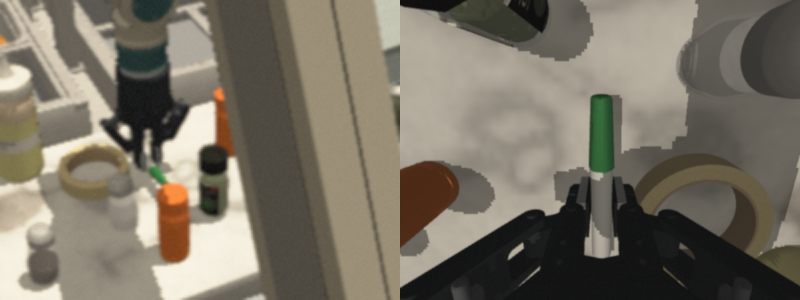

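Request:
carry_out(increments=[[0,-0.005,0.006,0,0,0],[0,-0.005,0.01,0,0,0],[0,-0.005,0.013,0,0,0],[0,-0.005,0.013,0,0,0]])

```text
time: 9.42
eef_pos: [0.5776, 0.1135, 0.0771]
tool_rot: [-0.004, 0.0, 1.0, 0.003]
ft_force: [-1.9, -1.0, 4.4]
opening: 0.165
finger_force: 33.4
```

Request:
carry_out(increments=[[0,0,0,0,0,0],[0,0,0,0,0,0],[0,0,0,0,0,0],[0,0,-0.03,0,0,0],[0,0,-0.08,0,0,0],[0,0,-0.13,0,0,0],[0,0,-0.18,0,0,0],[0,0,-0.22,0,0,0]], fingers=-0.45)

```text
time: 10.08
eef_pos: [0.5795, 0.1127, 0.2561]
tool_rot: [-0.002, 0.0, 1.0, 0.003]
ft_force: [0.8, 0.1, 0.8]
opening: 0.275
finger_force: 0.0
```

```bash
python3 - <<'E'
from h import *
look("wrist","w6",["jar","jar_cap","marker_mid"])
for t in("jar_cap","jar"): pass
c=cam("wrist")
print("mark z",[atz("wrist",d["pixel"],.0075) for d in bot.mark_of("wrist","marker_mid")][:1])
print("caps",[atz("wrist",d["pixel"],.105) for d in bot.mark_of("wrist","jar_cap")],"feet",[atz("wrist",d["pixel"],0) for d in bot.mark_of("wrist","jar")])
print("exp jar",proj("wrist",[.468,.065,0]),proj("wrist",[.468,.065,.105]))
cv2.imwrite("pics/p6.png",cv2.resize(cv2.imread("pics/w6.png"),(700,525)))
E
```

```text
w6 jar [([315.0, 12.7], 0.73), ([233.1, 69.1], 0.72)]
w6 jar_cap [([207.8, 46.6], 0.85), ([112.0, 219.0], 0.57), ([39.4, 273.4], 0.56)]
w6 marker_mid [([282.8, 186.7], 0.67)]
mark z [array([0.578 , 0.1159, 0.0075])]
caps [array([0.4637, 0.0677, 0.105 ]), array([ 0.578, -0.01 ,  0.105]), array([ 0.6222, -0.0727,  0.105 ])] feet [array([0.4158, 0.145 , 0.    ]), array([0.4631, 0.0685, 0.    ])]
exp jar [229.7  74.6] [203.9  54.8]
```

View pics/p6.png

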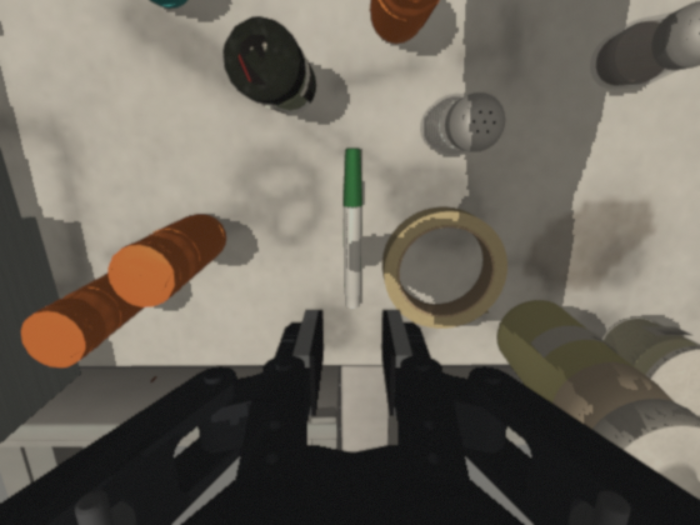

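Pen is down beside the tape: pen at (283,187), about 19 mm from the ring. The jar with the clear glass body and dark cap is at (211,48), foot around (233,70). Next is the pre-grasp pose for the jar.

```bash
python3 - <<'E'
from h import *
Rt=tilt(180,-30);z=Rt.as_matrix()[:,2];print(z);g=np.array([.4655,.067,.062])
q=go(g-z*.164,Rt);print(q[0])
E
```

```text
[ 5.00000000e-01 -6.12323400e-17 -8.66025404e-01]
inc [0.2421, -0.0574, 0.0611, 0.0029, -0.3403, -0.0013] mm 205 deg 31
[0.3835     0.067      0.20402817]
```

Request:
carry_out(increments=[[0.242,-0.057,0.061,0.003,-0.34,-0.001],[0.242,-0.057,0.061,0.003,-0.34,-0.001],[0.242,-0.057,0.061,0.003,-0.34,-0.001],[0.242,-0.057,0.061,0.003,-0.34,-0.001],[0.242,-0.057,0.061,0.003,-0.34,-0.001],[0.242,-0.057,0.061,0.003,-0.34,-0.001],[0.242,-0.057,0.061,0.003,-0.34,-0.001],[0.242,-0.057,0.061,0.003,-0.34,-0.001]], fingers=0.45)

```text
time: 11.1
eef_pos: [0.3843, 0.0674, 0.2046]
tool_rot: [0.26, 0.0, 0.966, 0.0]
ft_force: [1.8, -0.1, 1.2]
opening: 0.723
finger_force: 0.0
```

```bash
python3 - <<'E'
from h import *
s=bot.state();print(np.round(s["eef_pos"],4),s["opening"],np.round(s["joint_positions"],3))
look("wrist","w7",["jar","jar_cap"])
print("exp",proj("wrist",[.4655,.067,0]),proj("wrist",[.4655,.067,.105]))
print("caps",[atz("wrist",d["pixel"],.105) for d in bot.mark_of("wrist","jar_cap")][:3],"feet",[atz("wrist",d["pixel"],0) for d in bot.mark_of("wrist","jar")][:3])
cv2.imwrite("pics/p7.png",cv2.resize(cv2.imread("pics/w7.png"),(700,525)))
Rt=tilt(180,-30);z=Rt.as_matrix()[:,2];go(np.array([.4655,.067,.062])-z*.054,Rt)
E
```

```text
[0.3843 0.0674 0.2046] 0.7227434425068517 [ 0.011 -0.356 -0.948  0.452 -0.005  0.01 ]
w7 jar [([215.6, 237.5], 0.97), ([169.3, 80.5], 0.86), ([283.6, 157.0], 0.67), ([373.7, 110.7], 0.65)]
w7 jar_cap [([200.9, 323.3], 0.8), ([421.1, 203.6], 0.73), ([121.1, 173.8], 0.73), ([281.5, 251.4], 0.68)]
exp [280.1 151.8] [279.6 246.3]
caps [array([ 0.5983, -0.0126,  0.105 ]), array([0.422 , 0.1503, 0.105 ]), array([ 0.3986, -0.0169,  0.105 ])] feet [array([ 0.5947, -0.0123,  0.    ]), array([ 0.3972, -0.0165,  0.    ]), array([0.4704, 0.0703, 0.    ])]
inc [0.0073, -0.0007, 0.1384, 0.0001, 0.0036, -0.0004] mm 111 deg 0
```

View pics/p7.png

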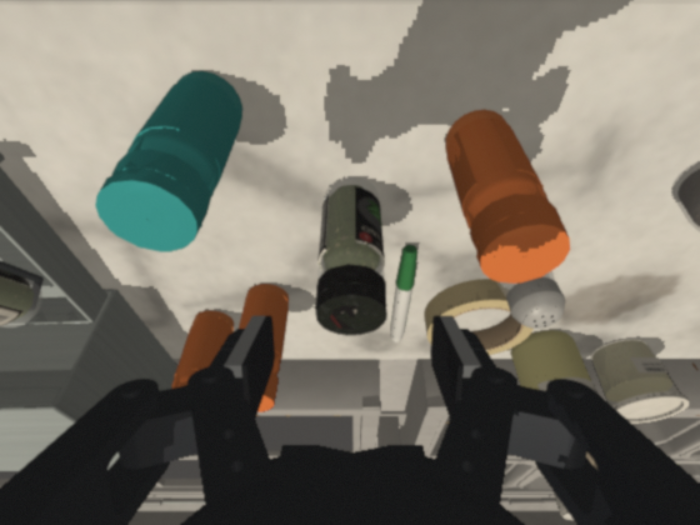

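Request:
carry_out(increments=[[0.003,0.001,0.04,0,0.002,0],[0.003,0.001,0.08,0,0.002,0],[0.003,0.001,0.115,0,0.002,0],[0.003,0.001,0.135,0,0.002,0],[0.003,0.001,0.14,0,0.002,0],[0.003,0.001,0.14,0,0.002,0],[0.003,0.001,0.14,0,0.002,0]])

```text
time: 11.93
eef_pos: [0.4401, 0.0684, 0.1079]
tool_rot: [0.259, 0.0, 0.966, 0.0]
ft_force: [0.5, -0.1, -0.0]
opening: 0.724
finger_force: 0.0
```

Request:
carry_out(increments=[[0,0,0,0,0,0],[0,0,0,0,0,0],[0,0,0,0,0,0],[0,0,0,0,0,0],[0,0,0,0,0,0],[0,0,0,0,0,0]], fingers=-1, newtons=45)

```text
time: 12.43
eef_pos: [0.4401, 0.0682, 0.1089]
tool_rot: [0.26, 0.0, 0.965, 0.0]
ft_force: [-4.8, -1.4, 8.3]
opening: 0.467
finger_force: 44.7
```

```bash
python3 - <<'E'
from h import *
s=bot.state();p=np.array(s["eef_pos"]);r=Rq(s["tool_rot"])
foot=r.inv().apply([.469,.0683,0]-p);ax=r.inv().apply([0,0,1]);foot[1]=0;ax[1]=0;ax/=np.linalg.norm(ax);print("foot_t",foot.round(4).tolist(),"ax_t",ax.round(4).tolist())
q=go(p+[0,0,.17],r)
q=go([.47,-.02,.30],tilt(120,0),q)
q=go([.46,-.15,.30],tilt(60,0),q)
q=go([.42,-.28,.29],tilt(3,15),q)
open("jar.txt","w").write(repr((foot.tolist(),ax.tolist())))
E
cat >> h.py <<'E'
def jarpose(off_a,off_z,F=(.555,-.3606,.037),yaw=3,off_n=0):
    foot,ax=eval(open("jar.txt").read());foot,ax=np.array(foot),np.array(ax)
    y=np.radians(yaw);cx=np.array([np.cos(y),np.sin(y),0]);a=-.927*cx+[0,0,.375];n=.375*cx+[0,0,.927]
    t=np.degrees(np.arctan2(ax[0],-ax[2])) # tool tilt about y
    from scipy.optimize import brentq
    f=lambda t:tilt(yaw,t).apply(ax)@n
    t=brentq(f,10,70);Rf=tilt(yaw,t);P=np.array(F)+a*off_a+n*off_n+[0,0,off_z]
    return P-Rf.apply(foot),Rf
E
python3 - <<'E'
from h import *
p,r=jarpose(.02,.1);print(p,r.as_matrix().round(3),r.apply(eval(open("jar.txt").read())[1]))
go(p,r,(np.array([.42,-.28,.29]),tilt(3,15)))
E
```

```text
foot_t [0.0298, 0.0, 0.1087] ax_t [-0.503, 0.0, -0.8643]
inc [-0.1069, 0.0, -0.1837, 0.0, 0.0, 0.0] mm 170 deg 0
inc [-0.0457, -0.1103, -0.004, 0.1755, 0.304, 0.6502] mm 96 deg 66
inc [-0.1345, -0.0921, 0.0, 0.0, 0.0, 0.6667] mm 130 deg 60
inc [-0.1657, 0.0379, 0.0125, -0.0829, 0.1527, 0.6296] mm 136 deg 59
[ 0.44652547 -0.36628491  0.21216157] [[ 0.789  0.052  0.612]
 [ 0.041 -0.999  0.032]
 [ 0.613  0.    -0.79 ]] [-0.92575087 -0.04851655  0.37500863]
inc [0.0013, 0.1094, 0.1011, 0.0, 0.2531, -0.0] mm 119 deg 23
```

Request:
carry_out(increments=[[-0.03,0,-0.05,0,0,0],[-0.05,0,-0.09,0,0,0],[-0.08,0,-0.14,0,0,0],[-0.107,0,-0.184,0,0,0],[-0.107,0,-0.184,0,0,0],[-0.107,0,-0.184,0,0,0]])

```text
time: 12.93
eef_pos: [0.442, 0.0683, 0.2831]
tool_rot: [0.264, 0.0, 0.965, 0.0]
ft_force: [-0.0, -0.2, -0.8]
opening: 0.471
finger_force: 45.7
```

Request:
carry_out(increments=[[-0.046,-0.11,-0.004,0.175,0.304,0.65],[-0.046,-0.11,-0.004,0.175,0.304,0.65],[-0.046,-0.11,-0.004,0.175,0.304,0.65],[-0.046,-0.11,-0.004,0.175,0.304,0.65],[-0.046,-0.11,-0.004,0.175,0.304,0.65],[-0.046,-0.11,-0.004,0.175,0.304,0.65],[-0.046,-0.11,-0.004,0.175,0.304,0.65],[-0.046,-0.11,-0.004,0.175,0.304,0.65],[-0.046,-0.11,-0.004,0.175,0.304,0.65],[-0.046,-0.11,-0.004,0.175,0.304,0.65]])

```text
time: 13.77
eef_pos: [0.4693, -0.0198, 0.2962]
tool_rot: [-0.005, 0.502, 0.865, -0.001]
ft_force: [0.6, -0.5, -0.5]
opening: 0.466
finger_force: 45.9
```

Request:
carry_out(increments=[[-0.1345,-0.092,0,0,0,0.667],[-0.1345,-0.092,0,0,0,0.667],[-0.1345,-0.092,0,0,0,0.667],[-0.1345,-0.092,0,0,0,0.667],[-0.1345,-0.092,0,0,0,0.667],[-0.1345,-0.092,0,0,0,0.667],[-0.1345,-0.092,0,0,0,0.667],[-0.1345,-0.092,0,0,0,0.667],[-0.1345,-0.092,0,0,0,0.667],[-0.1345,-0.092,0,0,0,0.667]])

```text
time: 14.6
eef_pos: [0.4586, -0.1491, 0.2963]
tool_rot: [-0.003, 0.866, 0.5, -0.002]
ft_force: [-0.8, 0.3, -0.2]
opening: 0.469
finger_force: 46.1
```

```bash
python3 - <<'E'
from h import *
s=bot.state();print(s["time"],s["eef_pos"],s["opening"],s["finger_force"],np.round(s["joint_positions"],2))
q=go([.40,-.28,.30],tilt(3,15));p,r=jarpose(.02,.1);go(p,r,q)
E
```

```text
14.6 [ 0.4585701  -0.14909042  0.29625386] 0.46918814898226757 46.14546027034521 [-0.45  0.03 -0.33  1.22 -0.    1.65]
inc [-0.1783, 0.0185, -0.0047, -0.087, 0.1557, 0.6286] mm 143 deg 59
inc [0.0222, 0.1108, 0.1196, 0.0, 0.2531, -0.0] mm 132 deg 23
```

Request:
carry_out(increments=[[-0.178,0.0185,-0.005,-0.087,0.156,0.629],[-0.178,0.0185,-0.005,-0.087,0.156,0.629],[-0.178,0.0185,-0.005,-0.087,0.156,0.629],[-0.178,0.0185,-0.005,-0.087,0.156,0.629],[-0.178,0.0185,-0.005,-0.087,0.156,0.629],[-0.178,0.0185,-0.005,-0.087,0.156,0.629],[-0.178,0.0185,-0.005,-0.087,0.156,0.629],[-0.178,0.0185,-0.005,-0.087,0.156,0.629],[-0.178,0.0185,-0.005,-0.087,0.156,0.629],[-0.178,0.0185,-0.005,-0.087,0.156,0.629]])

```text
time: 15.43
eef_pos: [0.4003, -0.2793, 0.3009]
tool_rot: [-0.004, 0.991, 0.026, 0.132]
ft_force: [-0.1, -0.1, -0.6]
opening: 0.466
finger_force: 46.0
```

Request:
carry_out(increments=[[0.005,0.1108,0.03,0,0.2531,0],[0.01,0.1108,0.06,0,0.2531,0],[0.02,0.1108,0.09,0,0.2531,0],[0.022,0.1108,0.1196,0,0.2531,0],[0.022,0.1108,0.1196,0,0.2531,0],[0.022,0.1108,0.1196,0,0.2531,0],[0.022,0.1108,0.1196,0,0.2531,0]])

```text
time: 16.02
eef_pos: [0.4489, -0.367, 0.2162]
tool_rot: [-0.007, 0.945, 0.026, 0.326]
ft_force: [0.4, 0.4, -0.1]
opening: 0.464
finger_force: 45.9
```

```bash
python3 - <<'E'
from h import *
s=bot.state();print(s["time"],s["eef_pos"],s["opening"],s["finger_force"],np.round(s["joint_positions"],2))
p,r=jarpose(.02,.1);q=go(p,r);p,r=jarpose(.02,.0);go(p,r)
look("wrist","w8",["bed_right","jar","stored_jar_a","pull_front"])
im=bot.get_image("top")[:,:,::-1]
cv2.imwrite("pics/p8.png",np.hstack([cv2.resize(cv2.imread("pics/w8.png"),(400,300)),cv2.resize(im[150:300,300:500],(400,300),interpolation=cv2.INTER_CUBIC)]))
E
```

```text
16.0167 [ 0.44886057 -0.36698497  0.21621348] 0.4635160593598958 45.92083255760372 [-1.    0.1  -0.57  0.54  0.57  2.19]
inc [-0.0054, -0.001, 0.0022, 0.0009, -0.0028, 0.002] mm 5 deg 0
inc [-0.0824, -0.0014, 0.1007, 0.0009, -0.0028, 0.002] mm 104 deg 0
w8 bed_right []
w8 jar [([281.2, 187.2], 0.83)]
w8 stored_jar_a [([118.1, 223.1], 0.7), ([279.4, 184.0], 0.64), ([200.6, 222.3], 0.61)]
w8 pull_front [([174.7, 405.7], 0.77)]
```

View pics/p8.png

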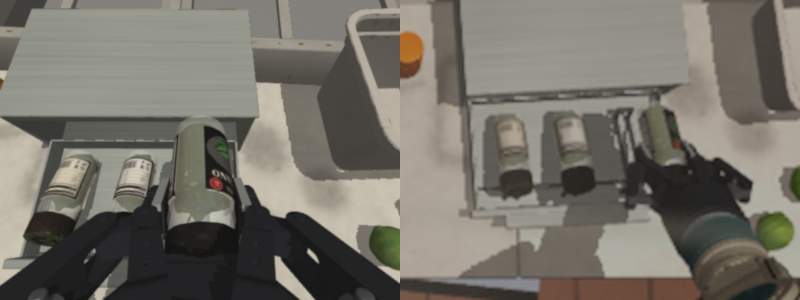

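Request:
carry_out(increments=[[-0.02,-0.001,0.025,0,-0.003,0.002],[-0.04,-0.001,0.05,0,-0.003,0.002],[-0.06,-0.001,0.073,0,-0.003,0.002],[-0.074,-0.001,0.09,0,-0.003,0.002],[-0.074,-0.001,0.09,0,-0.003,0.002],[-0.074,-0.001,0.09,0,-0.003,0.002]])

```text
time: 16.82
eef_pos: [0.4461, -0.366, 0.1219]
tool_rot: [-0.009, 0.946, 0.024, 0.323]
ft_force: [-0.6, -0.3, -0.6]
opening: 0.469
finger_force: 45.9
```

```bash
python3 - <<'E'
from h import *
look("wrist","w9",["bed_right","jar","stored_jar_a","bed_middle"])
foot,ax=map(np.array,eval(open("jar.txt").read()));s=bot.state();r=Rq(s["tool_rot"]);f=r.apply(foot)+s["eef_pos"];print("foot now",f.round(4),r.apply(ax).round(3),"proj",proj("wrist",f),"F",proj("wrist",[.555,-.3606,.037]),"Mid",proj("wrist",[.551,-.2837,.037]))
p,r=jarpose(.02,.0);go(p,r);p,r=jarpose(-.003,0,off_n=.001);go(p,r)
cv2.imwrite("pics/p9.png",cv2.resize(cv2.imread("pics/w9.png")[100:400,30:430],(800,600)))
E
```

```text
w9 bed_right [([281.9, 174.3], 0.9)]
w9 jar [([278.5, 186.3], 0.92), ([279.0, 177.1], 0.31)]
w9 stored_jar_a [([166.8, 174.7], 0.92), ([50.0, 177.4], 0.79)]
w9 bed_middle []
foot now [ 0.5372 -0.3634  0.0568] [-0.927 -0.045  0.373] proj [283.  188.7] F [279.9 176.2] Mid [164.4 176.1]
inc [-0.0097, -0.0019, 0.0115, 0.0026, -0.0013, 0.0003] mm 12 deg 0
inc [0.0057, -0.002, 0.0358, 0.0026, -0.0013, 0.0003] mm 29 deg 0
```

View pics/p9.png

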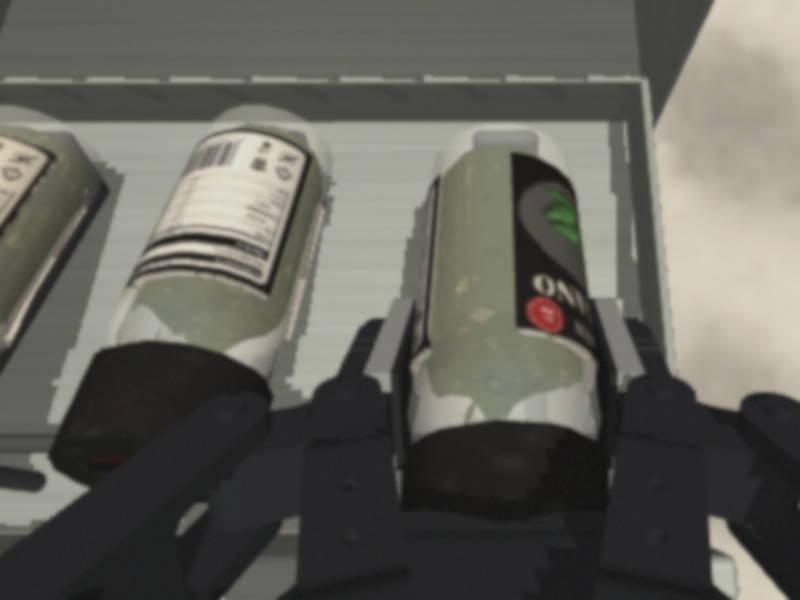

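The jar is level with the stored ones and directly over the bed. Foot at (279,186), stop seen behind it at (282,174). Lowering.

Request:
carry_out(increments=[[-0.004,-0.002,0.005,0,0,0],[-0.007,-0.002,0.0085,0,0,0],[-0.0097,-0.002,0.0115,0,0,0],[-0.0097,-0.002,0.0115,0,0,0],[-0.0097,-0.002,0.0115,0,0,0]])

```text
time: 17.48
eef_pos: [0.4458, -0.365, 0.1101]
tool_rot: [-0.008, 0.946, 0.024, 0.324]
ft_force: [0.7, -0.7, -0.7]
opening: 0.465
finger_force: 46.2
```

Request:
carry_out(increments=[[-0.0011,0,0.0006,0,0,0],[-0.0022,0,0.0013,0,0,0],[-0.0032,0,0.0019,0,0,0]])

```text
time: 17.73
eef_pos: [0.446, -0.3658, 0.1093]
tool_rot: [-0.007, 0.945, 0.025, 0.326]
ft_force: [-0.6, 1.1, 8.5]
opening: 0.467
finger_force: 46.6
```

Request:
carry_out(increments=[[0.003,0,0.003,0,0,0],[0.005,0,0.0075,0,0,0],[0.0075,0,0.012,0,0,0],[0.0095,0,0.0155,0,0,0],[0.0095,0,0.0155,0,0,0]])

```text
time: 18.15
eef_pos: [0.4608, -0.3658, 0.1052]
tool_rot: [-0.007, 0.945, 0.025, 0.327]
ft_force: [1.5, 1.8, 8.0]
opening: 0.466
finger_force: 46.4
```

Request:
carry_out(increments=[[0.0012,0,0.0022,0,0,0],[0.0025,0,0.0043,0,0,0],[0.0025,0,0.0043,0,0,0]])

```text
time: 18.4
eef_pos: [0.4652, -0.3656, 0.1051]
tool_rot: [-0.007, 0.944, 0.026, 0.329]
ft_force: [1.7, 4.0, 15.8]
opening: 0.47
finger_force: 46.9
```

Request:
carry_out(increments=[[0.0028,0,0.001,0,0,0],[0.0036,0,0.0025,0,0,0],[0.0041,0,0.0034,0,0,0],[0.0041,0,0.0034,0,0,0]])

```text
time: 18.73
eef_pos: [0.4693, -0.3654, 0.105]
tool_rot: [-0.007, 0.944, 0.026, 0.329]
ft_force: [-0.3, 4.2, 16.0]
opening: 0.465
finger_force: 47.1
```

```bash
python3 - <<'E'
from h import *
look("wrist","w10",["bed_right","jar","stored_jar_a"])
foot,ax=map(np.array,eval(open("jar.txt").read()));s=bot.state();r=Rq(s["tool_rot"]);f=r.apply(foot)+s["eef_pos"];print(s["ft_force"],"foot now",f.round(4),r.apply(ax).round(3),"proj",proj("wrist",f))
E
```

```text
w10 bed_right []
w10 jar [([280.8, 185.3], 0.59), ([25.5, 177.3], 0.17)]
w10 stored_jar_a [([155.1, 175.4], 0.88), ([26.4, 176.6], 0.74)]
[-0.70602763  4.39804002 16.32341537] foot now [ 0.56   -0.3608  0.0383] [-0.93  -0.048  0.365] proj [283.  188.7]
```

```bash
python3 - <<'E'
from h import *
import pickle
for k in("w9","w10"):
    w=pickle.load(open(f"pics/{k}.pkl","rb"));c=w["cal"]
    print([atz("wrist",w["stored_jar_a"][i][0],.037,c) for i in(0,1)],"jar",atz("wrist",w["jar"][0][0],.039 if k=="w10" else .057,c))
cv2.imwrite("pics/p10.png",cv2.resize(cv2.imread("pics/w10.png")[100:400,30:430],(800,600)))
E
```

```text
[array([ 0.5498, -0.2839,  0.037 ]), array([ 0.544 , -0.2075,  0.037 ])] jar [ 0.5362 -0.3587  0.057 ]
[array([ 0.5651, -0.2834,  0.037 ]), array([ 0.56  , -0.2067,  0.037 ])] jar [ 0.5618 -0.3594  0.039 ]
```

View pics/p10.png

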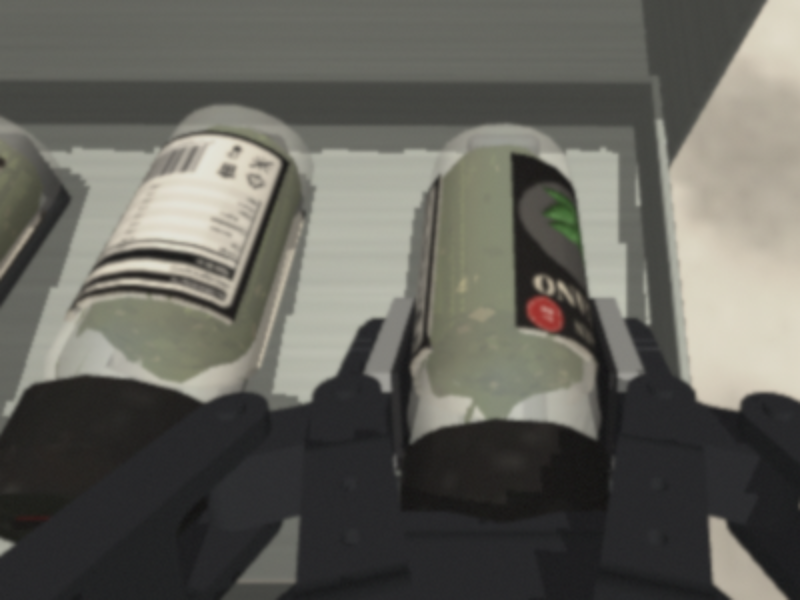

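The stored jars moved about 15 mm in x, so the jar is dragging the tray by friction and its foot is still about 8 mm short of the stop. I'll unload the contact first.

Request:
carry_out(increments=[[0.0015,0,-0.0009,0,0,0],[0.0026,0,-0.0015,0,0,0],[0.0026,0,-0.0015,0,0,0]])

```text
time: 19.18
eef_pos: [0.469, -0.3652, 0.1053]
tool_rot: [-0.007, 0.945, 0.025, 0.326]
ft_force: [0.8, 0.4, 8.5]
opening: 0.473
finger_force: 46.3
```

Request:
carry_out(increments=[[0.0014,0,-0.0008,0,0,0],[0.0024,0,-0.0014,0,0,0],[0.0055,0,0.004,0,0,0],[0.0086,0,0.0094,0,0,0],[0.0086,0,0.0094,0,0,0]])

```text
time: 19.6
eef_pos: [0.4785, -0.3646, 0.1024]
tool_rot: [-0.007, 0.945, 0.024, 0.325]
ft_force: [2.3, -1.5, 4.5]
opening: 0.466
finger_force: 46.0
```

```bash
python3 - <<'E'
from h import *
look("wrist","w11",["jar","stored_jar_a"])
import pickle
w=pickle.load(open(f"pics/w11.pkl","rb"));c=w["cal"]
print([atz("wrist",x[0],.037,c) for x in w["stored_jar_a"]],"jar",atz("wrist",w["jar"][0][0],.039,c))
foot,ax=map(np.array,eval(open("jar.txt").read()));s=bot.state();r=Rq(s["tool_rot"]);f=r.apply(foot)+s["eef_pos"];print(s["ft_force"],"foot now",f.round(4),r.apply(ax).round(3))
E
```

```text
w11 jar [([280.5, 188.8], 0.92)]
w11 stored_jar_a [([15.5, 188.7], 0.84), ([149.9, 185.6], 0.64)]
[array([ 0.5598, -0.2055,  0.037 ]), array([ 0.5658, -0.2827,  0.037 ])] jar [ 0.5668 -0.3589  0.039 ]
[ 3.31224594 -0.9452585   4.77546522] foot now [ 0.5685 -0.3603  0.035 ] [-0.927 -0.046  0.372]
```

Request:
carry_out(increments=[[0.0018,0,0.001,0,0,0],[0.003,0,0.0028,0,0,0],[0.004,0,0.0045,0,0,0],[0.004,0,0.0045,0,0,0]])

```text
time: 20.08
eef_pos: [0.4834, -0.3644, 0.1023]
tool_rot: [-0.007, 0.945, 0.024, 0.326]
ft_force: [0.9, -0.6, 10.7]
opening: 0.467
finger_force: 46.6
```

```bash
python3 - <<'E'
from h import *
look("wrist","w12",["jar","stored_jar_a"])
import pickle
w=pickle.load(open(f"pics/w12.pkl","rb"));c=w["cal"]
print([atz("wrist",x[0],.037,c) for x in w["stored_jar_a"]],"jar",[atz("wrist",x[0],.037,c) for x in w["jar"]])
foot,ax=map(np.array,eval(open("jar.txt").read()));s=bot.state();r=Rq(s["tool_rot"]);f=r.apply(foot)+s["eef_pos"];print(s["ft_force"],"foot now",f.round(4),r.apply(ax).round(3))
E
```

```text
w12 jar [([278.9, 185.4], 0.72)]
w12 stored_jar_a [([149.8, 186.8], 0.75), ([19.2, 185.8], 0.7)]
[array([ 0.57  , -0.2826,  0.037 ]), array([ 0.5666, -0.2066,  0.037 ])] jar [array([ 0.5748, -0.3575,  0.037 ])]
[0.6255649  1.7120148  9.84001576] foot now [ 0.5736 -0.36    0.035 ] [-0.928 -0.046  0.371]
```

Seated: the jar foot at x≈0.574 matches where the right bed should be (mid 0.570 plus the yaw offset). Releasing and backing off.

Request:
carry_out(increments=[[0,0,0,0,0,0],[0,0,0,0,0,0],[0,0,0,0,0,0],[0,0,0,0,0,0],[0,0,-0.03,0,0,0],[0,0,-0.07,0,0,0],[0,0,-0.12,0,0,0],[0,0,-0.17,0,0,0],[0,0,-0.2,0,0,0]], fingers=0.18)

```text
time: 20.98
eef_pos: [0.382, -0.3666, 0.2276]
tool_rot: [-0.009, 0.946, 0.023, 0.323]
ft_force: [0.5, -0.8, -0.4]
opening: 0.584
finger_force: 0.0
```

```bash
python3 - <<'E'
from h import *
s=bot.state();print(s["eef_pos"],np.round(s["joint_positions"],2))
look("wrist","w13",["jar","stored_jar_a","jar_cap","pull_front"])
look("top","t13",["pull_front","jar_cap","stored_jar_a"])
import pickle
w=pickle.load(open(f"pics/w13.pkl","rb"));c=w["cal"];t=pickle.load(open(f"pics/t13.pkl","rb"))
print([atz("wrist",x[0],.037,c) for x in w["stored_jar_a"]],"cap",[atz("wrist",x[0],.076,c) for x in w["jar_cap"]],"pull",[atz("wrist",x[0],.048,c) for x in w["pull_front"]],"pull",[atz("top",x[0],.048) for x in t["pull_front"]])
a=cv2.imread("pics/w13.png");b=cv2.imread("pics/t13.png")[140:300,330:490]
cv2.imwrite("pics/p13.png",np.hstack([cv2.resize(a,(480,360)),cv2.resize(b,(320,360),interpolation=cv2.INTER_CUBIC)]))
E
```

```text
[ 0.38199625 -0.36664458  0.22756374] [-1.13  0.02 -0.61  0.65  0.6   2.05]
w13 jar [([285.3, 150.2], 0.95), ([3.7, 145.6], 0.7)]
w13 stored_jar_a [([214.4, 142.8], 0.77), ([141.3, 149.8], 0.74)]
w13 jar_cap [([286.6, 224.7], 0.76)]
w13 pull_front [([195.8, 286.8], 0.85)]
t13 pull_front [([390.2, 252.8], 0.66)]
t13 jar_cap [([419.8, 237.8], 0.91), ([210.5, 259.8], 0.81), ([279.7, 192.1], 0.78), ([307.2, 171.8], 0.75)]
t13 stored_jar_a [([351.3, 199.4], 0.93), ([383.4, 201.9], 0.93)]
[array([ 0.5762, -0.283 ,  0.037 ]), array([ 0.5638, -0.2059,  0.037 ])] cap [array([ 0.4758, -0.3651,  0.076 ])] pull [array([ 0.4239, -0.2883,  0.048 ])] pull [array([ 0.4316, -0.2973,  0.048 ])]
```

View pics/p13.png

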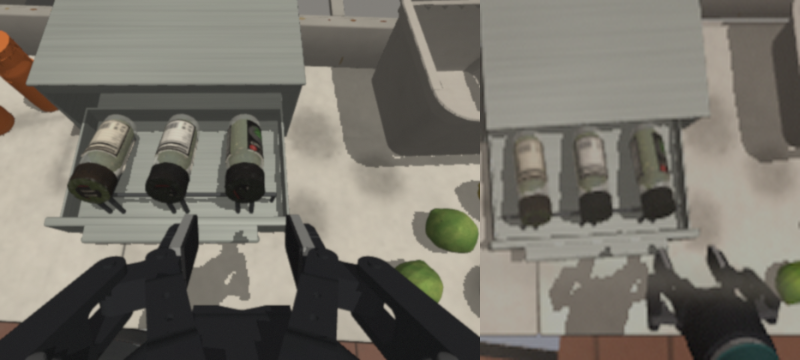

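Jar lies in the right bed, parallel to the others: cap at w13 (170,129), foot at (172,82). Next, push the tray shut with closed fingers on the pull lip.

```bash
python3 - <<'E'
from h import *
Rt=tilt(3,50);z=Rt.as_matrix()[:,2];cx=np.array([np.cos(np.radians(3)),np.sin(np.radians(3)),0])
lip=np.array([.430,-.2905,.0385]);q=go(lip-cx*.045-z*.073,Rt);print(q[0])
print("cx in tool",Rt.inv().apply(cx).round(3))
E
```

```text
inc [-0.157, -0.0915, 0.0991, -0.001, 0.1368, -0.0021] mm 166 deg 12
[ 0.32921706 -0.29578181  0.0854235 ]
cx in tool [0.643 0.    0.766]
```

Request:
carry_out(increments=[[-0.06,-0.04,0.01,0,0.137,-0.002],[-0.11,-0.08,0.04,0,0.137,-0.002],[-0.14,-0.0915,0.07,0,0.137,-0.002],[-0.157,-0.0915,0.099,0,0.137,-0.002],[-0.157,-0.0915,0.099,0,0.137,-0.002],[-0.157,-0.0915,0.099,0,0.137,-0.002],[-0.157,-0.0915,0.099,0,0.137,-0.002],[-0.157,-0.0915,0.099,0,0.137,-0.002]], fingers=-1)

```text
time: 22.1
eef_pos: [0.3309, -0.3004, 0.0895]
tool_rot: [-0.008, 0.905, 0.026, 0.424]
ft_force: [-0.7, -0.1, -0.6]
opening: 0.001
finger_force: 0.0
```

```bash
python3 - <<'E'
from h import *
s=bot.state();print(s["opening"],np.round(s["joint_positions"],2))
Rt=tilt(3,50);z=Rt.as_matrix()[:,2];cx=np.array([np.cos(np.radians(3)),np.sin(np.radians(3)),0])
lip=np.array([.430,-.2905,.0385])
for d in(-.02,0,.06): go(lip+cx*d-z*.073,Rt)
E
```

```text
0.0009044724092479829 [-1.27  0.18 -0.97  0.13  0.84  1.95]
inc [0.015, -0.0059, 0.0259, 0.0028, -0.0025, 0.0043] mm 24 deg 1
inc [0.031, -0.0059, 0.0451, 0.0028, -0.0025, 0.0043] mm 44 deg 1
inc [0.079, -0.0058, 0.1028, 0.0028, -0.0025, 0.0043] mm 104 deg 1
```

Request:
carry_out(increments=[[0.013,-0.005,0.022,0.003,-0.002,0.004],[0.02,-0.006,0.032,0.003,-0.002,0.004],[0.027,-0.006,0.04,0.003,-0.002,0.004],[0.034,-0.006,0.0485,0.003,-0.002,0.004],[0.041,-0.006,0.057,0.003,-0.002,0.004],[0.049,-0.006,0.067,0.003,-0.002,0.004],[0.057,-0.006,0.0765,0.003,-0.002,0.004],[0.065,-0.006,0.086,0.003,-0.002,0.004],[0.072,-0.006,0.0945,0.003,-0.002,0.004],[0.079,-0.006,0.103,0.003,-0.002,0.004]])

```text
time: 22.93
eef_pos: [0.435, -0.2896, 0.0856]
tool_rot: [-0.011, 0.906, 0.024, 0.423]
ft_force: [-4.3, -1.8, 2.0]
opening: 0.003
finger_force: 1.8
```

```bash
python3 - <<'E'
from h import *
s=bot.state();Rt=Rq(s["tool_rot"]);print("tip",(s["eef_pos"]+Rt.apply([0,0,.073])).round(4),s["ft_force"])
look("top","t14",["pull_front","jar_cap"])
t=cv2.imread("pics/t14.png")[130:300,320:490]
look("wrist","w14",["pull_front","jar_cap"])
cv2.imwrite("pics/p14.png",np.hstack([cv2.resize(cv2.imread("pics/w14.png"),(440,330)),cv2.resize(t,(330,330),interpolation=cv2.INTER_CUBIC)]))
E
```

```text
tip [ 0.4909 -0.2868  0.0388] [-4.33917701 -1.75765204  1.95849163]
t14 pull_front [([384.7, 227.0], 0.56)]
t14 jar_cap [([211.4, 257.4], 0.84), ([281.8, 189.3], 0.83), ([285.0, 267.9], 0.8), ([418.0, 210.5], 0.75)]
w14 pull_front [([286.0, 244.4], 0.6)]
w14 jar_cap [([441.3, 129.7], 0.95)]
```

View pics/p14.png

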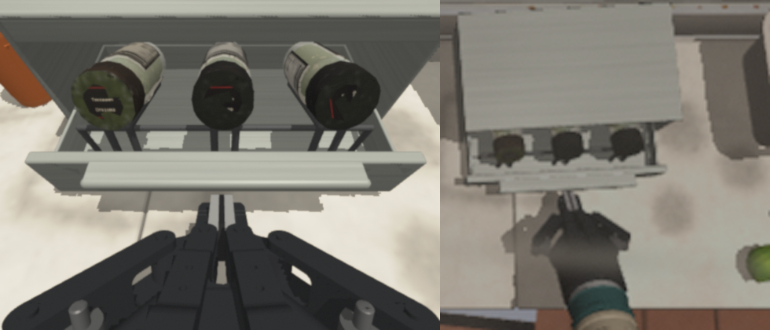

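The tray slides with about 4 N, and all three caps are in line under the rail. Continuing.

Request:
carry_out(increments=[[0.004,0,0.0046,0,0,0],[0.008,0,0.0092,0,0,0],[0.012,0,0.0138,0,0,0],[0.016,0,0.0184,0,0,0],[0.02,0,0.023,0,0,0],[0.024,0,0.0276,0,0,0],[0.028,0,0.0322,0,0,0],[0.032,0,0.0368,0,0,0],[0.036,0,0.0414,0,0,0],[0.038,0,0.046,0,0,0]])

```text
time: 24.07
eef_pos: [0.4811, -0.2846, 0.0823]
tool_rot: [-0.014, 0.906, 0.023, 0.422]
ft_force: [-3.3, -0.4, -0.4]
opening: 0.002
finger_force: 1.4
```

Request:
carry_out(increments=[[0.003,0,0.004,0,0,0],[0.006,0,0.0075,0,0,0],[0.008,0,0.0096,0,0,0],[0.008,0,0.0096,0,0,0]])

```text
time: 24.4
eef_pos: [0.4886, -0.2831, 0.08]
tool_rot: [-0.014, 0.908, 0.02, 0.419]
ft_force: [-9.1, -1.5, -4.7]
opening: -0.001
finger_force: 4.7
```

```bash
python3 - <<'E'
from h import *
s=bot.state();Rt=Rq(s["tool_rot"]);print("tip",(s["eef_pos"]+Rt.apply([0,0,.073])).round(4),np.round(s["ft_force"],1))
look("top","t15",["pull_front"])
t=cv2.imread("pics/t15.png")[120:270,330:490]
look("wrist","w15",["pull_front","jar_cap"])
cv2.imwrite("pics/p15.png",np.hstack([cv2.resize(cv2.imread("pics/w15.png"),(440,330)),cv2.resize(t,(350,330),interpolation=cv2.INTER_CUBIC)]))
E
```

```text
tip [ 0.544  -0.28    0.0326] [-9.1 -1.5 -4.7]
t15 pull_front [([385.4, 208.1], 0.78)]
w15 pull_front [([289.0, 253.0], 0.9)]
w15 jar_cap [([454.2, 130.2], 0.59)]
```

Request:
carry_out(increments=[[0.004,0,0.001,0,0,0],[0.006,0,0.0024,0,0,0],[0.007,0,0.0026,0,0,0],[0.007,0,0.0026,0,0,0]])

```text
time: 24.98
eef_pos: [0.4901, -0.2819, 0.0796]
tool_rot: [-0.015, 0.91, 0.017, 0.415]
ft_force: [-20.3, -3.6, -6.9]
opening: 0.002
finger_force: 9.0
```

```bash
python3 - <<'E'
from h import *
s=bot.state();Rt=Rq(s["tool_rot"]);print("tip",(s["eef_pos"]+Rt.apply([0,0,.073])).round(4),np.round(s["ft_force"],1))
look("top","t16",["pull_front"])
for k in("t13","t14","t15","t16"):
    import pickle;w=pickle.load(open(f"pics/{k}.pkl","rb"));print(k,atz("top",w["pull_front"][0][0],.048))
# brightness profile along a column through the tray front, left of the tool
for k in("t15","t16"):
    g=cv2.cvtColor(cv2.imread(f"pics/{k}.png"),cv2.COLOR_BGR2GRAY);print(k,[int(g[r,362:368].mean()) for r in range(180,225)])
for r in range(180,225,4): print(r,atz("top",(365,r),.05)[0],atz("top",(365,r),.118)[0],end="; ")
E
```

```text
tip [ 0.5452 -0.2789  0.0318] [-20.3  -3.6  -6.9]
t16 pull_front [([386.2, 209.9], 0.73)]
t13 [ 0.4316 -0.2973  0.048 ]
t14 [ 0.4976 -0.2855  0.048 ]
t15 [ 0.5467 -0.289   0.048 ]
t16 [ 0.542  -0.2909  0.048 ]
t15 [146, 145, 145, 148, 149, 148, 147, 147, 147, 147, 149, 149, 149, 150, 150, 131, 94, 89, 89, 110, 136, 147, 144, 140, 144, 144, 147, 149, 142, 119, 99, 138, 163, 162, 162, 163, 163, 163, 162, 161, 149, 122, 102, 102, 102]
t16 [146, 145, 145, 148, 149, 148, 148, 147, 147, 147, 149, 150, 149, 149, 150, 130, 94, 89, 88, 111, 136, 147, 144, 140, 144, 144, 147, 148, 142, 120, 99, 139, 163, 163, 162, 163, 163, 162, 163, 152, 122, 101, 102, 102, 101]
180 0.6205 0.6057; 184 0.6099 0.5957; 188 0.5993 0.5858; 192 0.5887 0.5758; 196 0.5782 0.5659; 200 0.5677 0.5561; 204 0.5572 0.5462; 208 0.5468 0.5364; 212 0.5364 0.5266; 216 0.526 0.5168; 220 0.5156 0.507; 224 0.5053 0.4973;
```

Force rose from 9 to 20 N with no further tray motion, and the panel's rear edge sits at the cabinet front (x≈0.57). So the tray is shut. Backing off.

Request:
carry_out(increments=[[-0.015,0,-0.018,0,0,0],[-0.035,0,-0.042,0,0,0],[-0.055,0,-0.066,0,0,0],[-0.055,0,-0.1,0,0,0],[-0.03,0,-0.16,0,0,0],[0,0,-0.2,0,0,0],[0,0,-0.2,0,0,0],[0,0,-0.2,0,0,0]])

```text
time: 25.75
eef_pos: [0.3751, -0.2947, 0.1942]
tool_rot: [-0.008, 0.905, 0.025, 0.425]
ft_force: [0.1, -1.0, 0.1]
opening: 0.003
finger_force: 0.0
```

```bash
python3 - <<'E'
from h import *
s=bot.state();print(s["time"],s["eef_pos"],np.round(s["ft_force"],1))
look("top","t17",["pull_front","tape_roll","marker_mid","jar","salt_shaker","chilli_shaker","tall_bottle","stored_jar_a"])
look("wrist","w17",["pull_front","jar_cap"])
print(atz("wrist",bot.mark_of("wrist","pull_front")[0]["pixel"],.048),"marker",[atz("top",d["pixel"],.0075) for d in bot.mark_of("top","marker_mid")])
g=cv2.cvtColor(cv2.imread("pics/t17.png"),cv2.COLOR_BGR2GRAY)
for c in(345,365,405,420): print(c,[int(g[r,c:c+4].mean()) for r in range(188,216)])
a=cv2.imread("pics/top0.png");b=cv2.imread("pics/t17.png");d=cv2.absdiff(a,b).max(2)>40
n,l,st,ce=cv2.connectedComponentsWithStats(d.astype(np.uint8));print([(st[i].tolist()) for i in range(1,n) if st[i,4]>25])
E
```

```text
25.75 [ 0.3751006  -0.29466638  0.1941811 ] [ 0.1 -1.   0.1]
t17 pull_front [([386.3, 208.4], 0.76)]
t17 tape_roll [([204.5, 188.5], 0.58)]
t17 marker_mid [([233.1, 203.8], 0.52)]
t17 jar [([278.2, 196.0], 0.85), ([217.9, 257.7], 0.75), ([299.8, 184.2], 0.58), ([276.3, 267.4], 0.53)]
t17 salt_shaker [([208.5, 226.5], 0.71)]
t17 chilli_shaker [([170.4, 162.4], 0.57), ([157.3, 250.1], 0.55)]
t17 tall_bottle [([173.8, 162.1], 0.9)]
t17 stored_jar_a [([385.8, 207.1], 0.7)]
w17 pull_front [([285.9, 188.5], 0.9)]
w17 jar_cap [([73.1, 74.7], 0.88), ([368.4, 128.4], 0.7)]
[ 0.543  -0.2843  0.048 ] marker [array([0.5658, 0.1101, 0.0075])]
345 [145, 144, 145, 147, 146, 147, 147, 149, 128, 84, 83, 88, 111, 136, 145, 139, 106, 65, 79, 98, 104, 102, 103, 104, 137, 158, 158, 157]
365 [146, 146, 148, 149, 148, 149, 149, 128, 91, 89, 89, 114, 138, 148, 143, 139, 143, 144, 146, 147, 139, 114, 98, 140, 164, 163, 164, 164]
405 [143, 143, 142, 144, 144, 118, 72, 79, 110, 131, 137, 147, 146, 142, 144, 145, 146, 147, 135, 106, 136, 165, 164, 164, 164, 164, 164, 164]
420 [142, 142, 143, 145, 125, 88, 85, 95, 116, 132, 143, 142, 110, 65, 89, 140, 161, 161, 163, 164, 164, 164, 164, 165, 165, 166, 165, 165]
[[339, 196, 97, 123, 5295], [336, 200, 30, 2, 31], [330, 204, 28, 55, 279], [229, 206, 6, 18, 95], [372, 206, 15, 3, 39], [358, 212, 7, 20, 63], [233, 230, 24, 18, 323], [346, 258, 7, 5, 28], [344, 265, 15, 24, 233], [401, 320, 24, 15, 148], [427, 321, 12, 5, 29], [414, 324, 26, 17, 196], [392, 339, 65, 81, 1877], [447, 344, 15, 32, 143], [403, 350, 8, 8, 30], [536, 360, 24, 26, 437], [265, 365, 88, 55, 3419], [446, 366, 11, 21, 35], [202, 369, 26, 51, 798], [383, 376, 7, 13, 49], [378, 390, 12, 6, 46], [178, 400, 21, 20, 232], [354, 400, 13, 9, 55], [374, 400, 15, 5, 47], [448, 400, 11, 12, 28], [343, 409, 68, 11, 368]]
```

```bash
python3 - <<'E'
from plant import bot
print(bot.finish_job())
E
```

```text
the job is handed in; nothing more can be done
None
```

I handed the job in at about 26 s: the marker lies beside the tape roll, the jar is in the right bed and the tray is pushed to its end stop, with no sign in the overhead image of anything else shifting; I overran the 10-picture limit, viewing 13.

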